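Set up the pet feeder on the shop counter

TASK

Get the demonstration pet feeder on the counter ready: push it back until its back stands flat against the metal rail, and slide the steel food tray fully home into the slot under its front. Only then, with the feeder braced against the rail so that it cannot slip away, press the round button on its sloping panel all the way down for about half a second and let it go. Leave the feeder standing against the rail with the tray home, and leave the bowl, the tin and the jar alone.

Things in the scene. Friction and masses are not known exactly. Their poses are not given: they have to be found in the camera images.
- rail: Fixed aluminium rail screwed to the counter behind the feeder, 440 long (its y) x 30 thick (x) x 50 high. Origin: centre of its underside. Its x axis points away from the robot, give or take 0.12 rad; the stop face for the feeder's back is the plane x = -15 mm in its frame.
- feeder: Loose white pet feeder with grey hopper and black lid, 0.55 to 0.9 kg, 130 deep (x) x 154 wide (y) x 242 high, on slippery feet (friction about 0.2). Origin: centre of its underside; x to its back, z up; its front (-x) faces the robot. Flat back at x = 65, starting 20 to 50 mm from the rail, up to 0.12 rad out of square. At 40 degrees a panel slopes from x = -65, z = 70 up and back to x = -5, z = 120.
- push_face (a point): Middle of the feeder's flat vertical front face, in the feeder's frame (-65, 0, 52) mm: the face spans z = 35 to 70 over the full 150 width, above the tray slot and below the sloping panel. Good for pushing the feeder.
- bay_mouth (a point): Middle of the mouth of the tray slot, in the feeder's frame (-65, 0, 17) mm. The slot has no floor (the tray slides on the counter), is 104 wide between side walls at y = +-52, flared to about 115 at the mouth, 35 high, and 110 deep, to its back wall at x = 45.
- hopper_edge (a point): Middle of the lower front edge of the hopper, in the feeder's frame (-40, 0, 186) mm. The hopper overhangs the panel behind this edge, so the button must be reached with the tool tilted 35 to 50 degrees from vertical, pointing down and towards the feeder's back.
- back_left (a point): Point on the feeder's back face, in the feeder's frame (65, 70, 50) mm.
- back_right (a point): Point on the feeder's back face, in the feeder's frame (65, -70, 50) mm.
- button_top (a point): Centre of the top of the black round push button (36 across, in a grey collar) on the sloping panel, with the button out, at about (-47, 0, 109) mm in the feeder's frame. Its z axis is the button's axis: 40 degrees from vertical, up and towards the feeder's front. Pressing goes the opposite way.
- button (a joint): Travel of that button in m: 0 out, 0.006 fully down; a spring, 6 N when fully down, brings it back.
- tray: Loose open steel food tray, 0.1 to 0.23 kg: dish 110 long (x) x 98 wide (y) x 26 high, and a black upright fin handle, 14 thick (y), 50 high, x = -55 to -107, to pinch across y. Origin: centre of the dish's underside; x from handle to dish. Starts left or right of the feeder, handle roughly to the robot. Home: origin at x = -10, y = 0 in the feeder's frame, dish flush with its front, x the same way.
- bowl: Bystander: loose white ceramic bowl, 120 across, 45 high. Origin: centre of its underside. Starts on the other side of the feeder from the tray.
- tin: Bystander: loose tin, 74 across, 105 high, far left. Origin: centre of its underside.
- jar: Bystander: loose jar, 80 across, 120 high, far right. Origin: centre of its underside.
Things that resemble listed ones, but are neither listed nor needed, are in the scene too. What is shaped like the tray but turquoise is not meant.

How it is judged (in metres and radians):
On the way, in this order (a step that is already met when the one before it is completed fails the run):
1. the feeder's back stands flat against the rail and the tray is fully home in its slot (x of each of back_left, back_right in the frame of rail above -0.02 m and y of feeder in the frame of rail between -0.15 and 0.15 m and angle between feeder's own z axis and vertical below 0.1 rad and x of tray in the frame of feeder between -0.015 and 0 m and y of tray in the frame of feeder between -0.01 and 0.01 m and z of tray in the frame of feeder below 0.006 m and angle between the x axis of tray and the x axis of feeder, either way round below 0.1 rad), for 0.2 s.
2. the button is held down with the feeder braced against the rail and the tray home (all of step 1 and value of joint button above 0.0045 m), for 0.2 s.
At the end, for the whole second after the job is handed in: Feeder upright, both back corners within 5 mm of the rail face, whole back on the rail; tray straight in the slot within 5 mm of home; button out again (under 1.5 mm down); feeder and tray at rest; bowl, tin and jar within 30 mm of their starts (all of step 1 and value of joint button below 0.0015 m and linear speed of each of feeder, tray below 0.01 m/s and distance of each of bowl, tin, jar from where it was at the start of the episode below 0.03 m); the robot touches nothing.
It fails at once if the button is pressed down (over 4.5 mm) while the feeder is more than 10 mm from the rail or the tray more than 10 mm short of home (value of joint button above 0.0045 m and not (x of each of back_left, back_right in the frame of rail above -0.025 m and y of feeder in the frame of rail between -0.15 and 0.15 m and angle between feeder's own z axis and vertical below 0.1 rad and x of tray in the frame of feeder between -0.02 and 0 m and y of tray in the frame of feeder between -0.01 and 0.01 m and z of tray in the frame of feeder below 0.006 m and angle between the x axis of tray and the x axis of feeder, either way round below 0.1 rad)).
It fails at once if the feeder is tipped by more than about 17 degrees (angle between feeder's own z axis and vertical above 0.3 rad).
It fails at once if the bowl is moved by more than 30 mm (distance of bowl from where it was at the start of the episode above 0.03 m).
It fails at once if the tin is moved by more than 30 mm (distance of tin from where it was at the start of the episode above 0.03 m).
It fails at once if the jar is moved by more than 30 mm (distance of jar from where it was at the start of the episode above 0.03 m).
It also fails if it takes over 69 s, if anything falls off the work surface, if the arm or the gripper's body presses on something with over 40 N, if the wrist force passes 120 N, or if a joint passes its speed limit or range.

ROBOT

A 6-joint arm with a two-finger parallel gripper is mounted at the origin on the work surface. World frame = base frame: x ahead of the robot, y to its left, z up, the work surface at z = 0. Lengths are in mm, angles in rad, forces in N, time in s.
With the tool pointing down it reaches from about 400 to 825 mm from the base axis. Payload 7 kg.
Tool frame: the origin (TCP) lies at the very end of the fingers, on their centre line; the grasp point (between the pads) lies 19 mm behind it; z points along the fingers, y is the direction in which the jaws open and shut (so a half turn about z gives the same grasp; the last joint's range is limited). The gripper opens to 88 mm and grips with 3 to 60 N. Pads are 19 mm wide; open, the fingers measure 130 mm over their backs; the gripper's body (78 mm by 193 mm) begins 47 mm behind the grasp point.
Start: joints at [1.437, 0.359, 0.012, 0, -1.224, -0.288], TCP at [276.353, 615.812, 226.561] pointing down, gripper open.
Joint ranges: [-3.07, 3.07], [-1.43, 2.12], [-1.02, 1.25], [-3.03, 1.67], [-3.05, -0], [-3.03, 3.03]. Speed limits (rad/s): [2.39, 2.39, 3.01, 3.14, 3.14, 3.14].

INTERFACE

Orientations are given as a unit quaternion [x, y, z, w].
In Python, from plant import bot gives the robot as it stands. Calls block until the motion is done:
- bot.move_ptp(position, orientation): joint-space move of the TCP to a pose.
- bot.line_to(position, velocity=150, ori=None): straight line of the TCP; ori=None keeps the orientation; velocity is the mean speed in mm/s.
- bot.move_joints(angles): joint-space move.
- bot.move_gripper(opening, force=None): finger opening in mm; force is the grip in N (None keeps the last); returns when the fingers have stopped.
- bot.pause(seconds).
- bot.solve_ik(position, orientation): joint angles nearest the present ones, or None.
- bot.read_state(): the state.
- bot.camera(name): name is "side" or "top"; returns the picture (384x512x3 uint8, red, green, blue); there is no depth.
- bot.get_calibration(name): a dict with "fx", "fy", "cx", "cy" (pixels), "distortion" ([k1, k2, p1, p2, k3] as OpenCV has them; the pictures are not rectified), "view" (4x4, takes a point from world to camera coordinates). Camera axes: x right, y up, looking along -z (the intrinsics and any distortion apply to the point x, -y, -z); pixel columns grow to the right and rows downward; lengths in mm; the calibration is good to about 2 mm. A picture is of the moment at which its call begins. get_calibration takes no time and is no camera call.
A pose or a line that the arm cannot do raises bot.Unreachable and nothing moves.
- bot.close_job(): hands the job in, once; it reports no verdict.
The state is a dict: "t": time; "joint_pos": joint angles; "qvel": joint speeds; "tau": joint torques, N m; "tcp_pos": TCP position; "eef_rot": TCP orientation; "contact_force": force on the tool from outside, world axes, zero at the start; "moment": the same for the moment, N m; "width": finger opening in mm.
Only numpy, scipy, OpenCV 4.12 (cv2) and the standard library are available. Lean on these libraries where they do the work, as an engineer would, in place of code of your own. Each camera call takes 0.05 s, during which the arm holds its last target.

## Working session

There is one attempt and no reset: what is moved stays moved. The work goes in short steps, each a Python script; the robot and the scene stay as the last script left them, time stands still between calls to the robot, and variables do not carry over. Pictures are saved under pics/ and viewed, and the job is handed in when it is done.

```bash
mkdir -p pics; ls; python3 - <<'E'
from plant import bot
import cv2
for n in("side","top"):
    cv2.imwrite(f"pics/{n}0.png",bot.camera(n)[:,:,::-1]); c=bot.get_calibration(n); print(n,c)
s=bot.read_state();print(s)
E
```

```text
pics
side {'fx': 351.1464220976135, 'fy': 351.1464220976135, 'cx': 257.9194854230765, 'cy': 187.86641931476495, 'distortion': array([-0.10122566,  0.        ,  0.        ,  0.        ,  0.        ]), 'view': array([[ 9.41090391e-01, -3.38149284e-01,  1.98439496e-03,
        -4.70401649e+02],
       [ 2.10627056e-01,  5.90758864e-01,  7.78871111e-01,
        -1.99085509e+02],
       [-2.64547007e-01, -7.32570151e-01,  6.27180878e-01,
        -9.36286931e+02],
       [ 0.00000000e+00,  0.00000000e+00,  0.00000000e+00,
         1.00000000e+00]])}
top {'fx': 389.3223377111371, 'fy': 389.3223377111371, 'cx': 252.1964117199581, 'cy': 182.32478729657882, 'distortion': array([-0.06272341,  0.        ,  0.        ,  0.        ,  0.        ]), 'view': array([[ 5.56576458e-02, -9.98435180e-01, -5.42373510e-03,
        -9.97190124e+00],
       [ 9.75857217e-01,  5.32483891e-02,  2.11819030e-01,
        -5.41619384e+02],
       [-2.11198766e-01, -1.70821396e-02,  9.77293856e-01,
        -1.22717688e+03],
       [ 0.00000000e+00,  0.00000000e+00,  0.00000000e+00,
         1.00000000e+00]])}
{'t': 0.1, 'joint_pos': array([ 1.43710457e+00,  3.59320910e-01,  1.11799574e-02, -3.10250603e-04,
       -1.22408223e+00, -2.88073653e-01]), 'qvel': array([-0.00038773, -0.00157195,  0.00274965,  0.00112554, -0.00024357,
       -0.00022915]), 'tau': array([-9.53299823e-04, -5.84162629e+01,  2.93749630e+01,  7.01538831e+00,
        1.01461881e-02, -4.21699770e-05]), 'tcp_pos': array([276.19015871, 615.4515312 , 225.7252358 ]), 'eef_rot': array([ 9.77835208e-01, -2.09374724e-01, -9.04070044e-05,  7.22551104e-04]), 'contact_force': array([-0.16636711,  0.32089434,  0.02074104]), 'moment': array([-0.03093117,  0.02207724,  0.05502005]), 'width': 87.06661662241714}
```

View pics/side0.png

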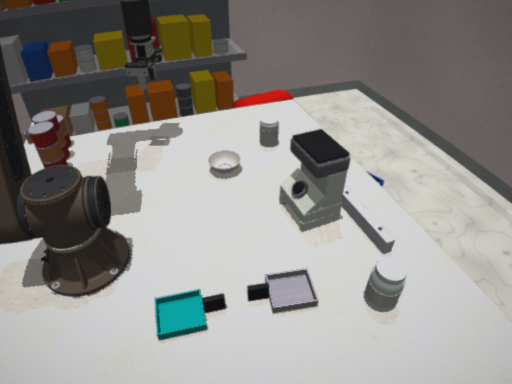

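View pics/top0.png

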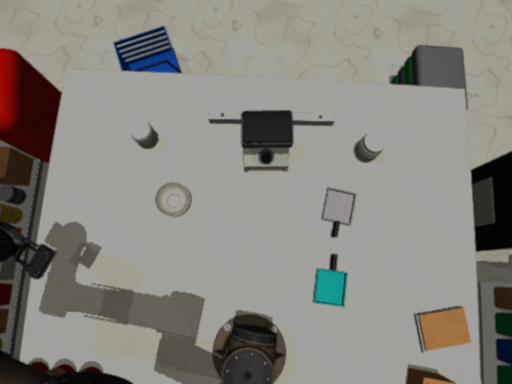

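```bash
cat > h.py <<'E'
import numpy as np, cv2
from plant import bot
def ray(n,uv):
    c=bot.get_calibration(n);K=np.array([[c['fx'],0,c['cx']],[0,c['fy'],c['cy']],[0,0,1.]])
    p=cv2.undistortPoints(np.array(uv,float).reshape(-1,1,2),K,np.array(c['distortion'])).reshape(-1,2)
    d=np.c_[p[:,0],-p[:,1],-np.ones(len(p))]; V=c['view'];R=V[:3,:3];t=V[:3,3]
    return -R.T@t, d@R
def onz(n,uv,z):
    o,d=ray(n,uv); return o+d*((z-o[2])/d[:,2])[:,None]
def proj(n,P):
    c=bot.get_calibration(n);K=np.array([[c['fx'],0,c['cx']],[0,c['fy'],c['cy']],[0,0,1.]])
    V=c['view'];q=np.asarray(P,float).reshape(-1,3)@V[:3,:3].T+V[:3,3]; q=q*[1,-1,-1]
    return cv2.projectPoints(q,np.zeros(3),np.zeros(3),K,np.array(c['distortion']))[0].reshape(-1,2)
def crop(n,x0,y0,w,h,s,f,img=None):
    im=bot.camera(n) if img is None else img
    cv2.imwrite(f,cv2.resize(im[y0:y0+h,x0:x0+w,::-1],None,fx=s,fy=s,interpolation=cv2.INTER_CUBIC))
E
python3 - <<'E'
from h import *
t=cv2.imread('pics/top0.png')[:,:,::-1];s=cv2.imread('pics/side0.png')[:,:,::-1]
crop('top',200,95,140,80,5.6,'pics/c1.png',t)
crop('top',300,180,70,130,4.5,'pics/c2.png',t)
crop('side',240,120,160,140,4.2,'pics/c3.png',s)
E
```

```text
(no output)
```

View pics/c1.png

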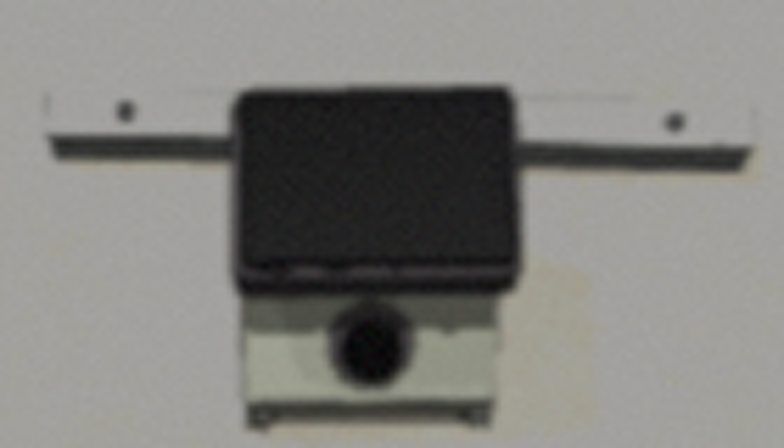

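View pics/c2.png

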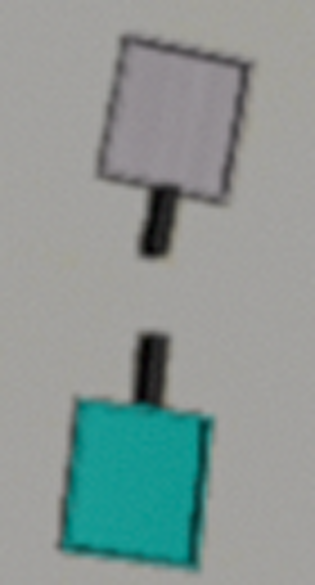

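View pics/c3.png

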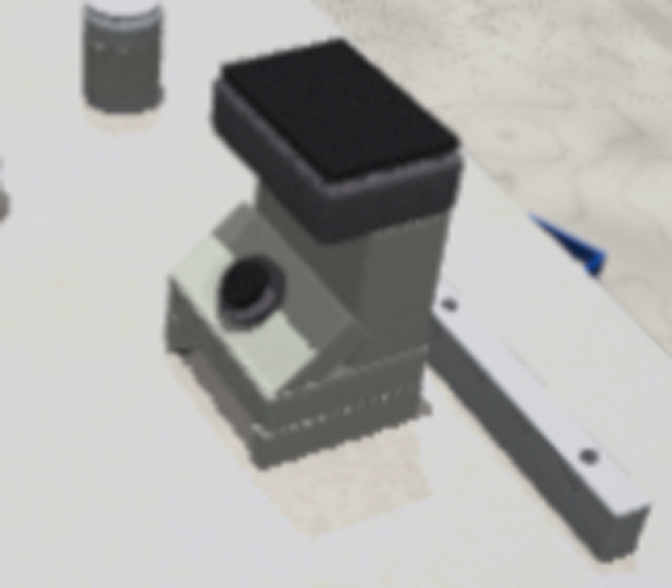

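```bash
python3 - <<'E'
from h import *
np.set_printoptions(precision=1,suppress=True)
t=lambda P,z:onz('top',np.array(P)/5.6+[200,95]-.4,z)
print('rail front',r:=t([(50,137),(754,148)],50)); print('holes',t([(125,111),(675,122)],50))
print('holes side',onz('side',np.array([(448,303),(588,456)])/4.2+[240,120]-.4,50))
print('panel low edge',t([(246,403),(492,402)],70), 'side',onz('side',np.array([(168,278),(272,396)])/4.2+[240,120]-.4,70))
print('lid',t([(240,92),(512,90),(238,265),(520,265)],242))
print('button',t([(371,347)],109),onz('side',np.array([(244,282)])/4.2+[240,120]-.4,109))
c=onz('top',np.array([(124,36),(252,64),(224,203),(97,177)])/4.5+[300,180]-.4,26);print('tray',c,c.mean(0))
print(np.linalg.norm(np.diff(c[[0,1,2,3,0]],axis=0),axis=1))
v=(c[0]+c[1]-c[2]-c[3])/2;print('yaw',np.arctan2(v[1],v[0]))
im=cv2.imread('pics/top0.png');m=(im.max(2)<60).astype(np.uint8)
n,l,st,ce=cv2.connectedComponentsWithStats(m)
for i in range(1,n):
    if st[i,4]>30: print(st[i],ce[i])
print('fin end',onz('top',np.array([(152,250),(165,190)])/4.5+[300,180]-.4,50))
print('tin,jar,bowl',onz('top',[(146,135),(368,148),(173,200)],50))
E
```

```text
rail front [[ 758.1  183.1   50. ]
 [ 774.6 -250.7   50. ]]
holes [[ 777.6  138.1   50. ]
 [ 788.9 -201.6   50. ]]
holes side [[ 783.1  -28.6   50. ]
 [ 788.6 -200.5   50. ]]
panel low edge [[590.3  51.2  70. ]
 [598.8 -93.5  70. ]] side [[587.3  46.2  70. ]
 [604.3 -94.3  70. ]]
lid [[714.2  57.2 242. ]
 [723.1 -85.4 242. ]
 [619.1  52.4 242. ]
 [627.  -92.7 242. ]]
button [[617.3 -20.1 109. ]] [[614.7 -20.4 109. ]]
tray [[ 543.8 -233.5   26. ]
 [ 527.6 -330.1   26. ]
 [ 422.2 -309.5   26. ]
 [ 436.5 -215.3   26. ]] [ 482.5 -272.1   26. ]
[ 97.9 107.5  95.3 108.9]
yaw -0.1805424634921285
[116  28  47  17  94] [139.  36.]
[117  33  48  18  97] [140.6  41.3]
[119  39  51  31 288] [141.   53.6]
[391  48  28  37 533] [408.6  71.3]
[   0   54  132  330 8558] [ 33.5 228.2]
[136  60  44  12  67] [157.4  65.7]
[ 210  111  122   53 2160] [267.3 130.6]
[140 131  18  17 154] [149.7 140.8]
[355 145  18  16  96] [360.7 154.5]
[   0  148   34   57 1203] [ 16.1 176.6]
[ 472  152   40   99 3367] [493.1 203.6]
[332 222   8  15  75] [334.9 228.8]
[330 255   7  15  80] [332.9 262.1]
[  0 283  13  23 242] [  5.  293.4]
[479 283   4  97 134] [480.5 331.3]
[494 287  18  23 366] [503.  297.6]
[  0 309   9  25 174] [  3.1 319.8]
[495 313  17  24 366] [503.6 323.6]
[ 212  315   72   69 3241] [247.7 351.5]
[496 339  16  45 641] [504.1 360.6]
[407 368  42  16 328] [420.8 376.1]
fin end [[ 382.7 -252.    50. ]
 [ 426.5 -260.8   50. ]]
tin,jar,bowl [[ 689.4  393.8   50. ]
 [ 683.8 -366.7   50. ]
 [ 469.2  277.8   50. ]]
```

```bash
cat >> h.py <<'E'
from scipy.spatial.transform import Rotation as Ro
def tool(tilt,yaw,sg=-1):
    t=np.radians(tilt);z=np.array([np.sin(t)*np.cos(yaw),np.sin(t)*np.sin(yaw),-np.cos(t)])
    y=sg*np.array([-np.sin(yaw),np.cos(yaw),0]);return Ro.from_matrix(np.c_[np.cross(y,z),y,z]).as_quat()
def st(m=''):
    s=bot.read_state();print(m,'t%.1f'%s['t'],np.round(s['tcp_pos'],1),'F',np.round(s['contact_force'],1),'w%.1f'%s['width'],'q',np.round(s['joint_pos'],2));return s
E
python3 - <<'E'
from h import *
for sg in(-1,1):
  for p,ti,ya in[((480,-20,230),45,.037),((630,-20,42),45,.037),((405,-257,14),25,-.18),((530,-20,14),25,.037),((615,-20,100),40,.037),((540,-20,14),25,.037)]:
    q=bot.solve_ik(p,tool(ti,ya,sg));print(sg,p,None if q is None else np.round(q,2))
E
```

```text
-1 (480, -20, 230) None
-1 (630, -20, 42) [-0.1   0.3  -0.5  -1.61 -0.1  -3.01]
-1 (405, -257, 14) None
-1 (530, -20, 14) None
-1 (615, -20, 100) None
-1 (540, -20, 14) None
1 (480, -20, 230) None
1 (630, -20, 42) [-0.1   0.3  -0.5  -1.61 -0.1   0.13]
1 (405, -257, 14) None
1 (530, -20, 14) None
1 (615, -20, 100) None
1 (540, -20, 14) None
```

```bash
python3 - <<'E'
from h import *
import time
def mx(p,ya):
    r=[]
    for sg in(-1,1):
        r.append([ti for ti in range(-20,65,5) if bot.solve_ik(p,tool(ti,ya,sg)) is not None])
    return ' '.join(f"{a[0]}..{a[-1]}({len(a)})" if a else '-' for a in r)
for z in(14,42,100,230):
  for x in(400,450,500,550,600,640):
    print(z,x,mx((x,-20,z),.037))
print('tray',mx((405,-257,14),-.18),mx((405,-257,14),-.56))
E
```

```text
14 400 -20..40(7) -20..40(7)
14 450 -20..45(9) -20..45(9)
14 500 -20..50(10) -20..50(10)
14 550 -20..55(11) -20..55(12)
14 600 -20..60(12) -20..60(12)
14 640 -20..60(12) -20..60(12)
42 400 -20..45(7) -20..45(7)
42 450 -20..50(9) -20..50(9)
42 500 -20..50(10) -20..50(10)
42 550 -20..55(11) -20..55(11)
42 600 -20..60(12) -20..60(12)
42 640 -20..60(11) -20..60(12)
100 400 -20..55(9) -20..55(9)
100 450 -20..55(10) -20..55(10)
100 500 -20..60(12) -20..60(12)
100 550 -20..60(12) -20..60(12)
100 600 -20..60(12) -20..60(12)
100 640 -20..60(11) -20..60(12)
230 400 -20..25(10) -20..25(10)
230 450 -20..60(12) -20..60(12)
230 500 -20..30(11) -20..30(11)
230 550 -20..30(11) -20..30(11)
230 600 -20..35(12) -20..35(12)
230 640 -20..35(12) -20..35(12)
tray -20..60(15) -20..60(15) -20..45(9) -20..45(9)
```

```bash
python3 - <<'E'
from h import *
o=tool(0,.037)
for sg in(-1,1):
  for p in((480,-20,230),(500,-20,260)):
    print(sg,p,[ (ti,np.round(q,2)) for ti in(0,10,20,25) if (q:=bot.solve_ik(p,tool(ti,.037,sg))) is not None])
E
```

```text
-1 (480, -20, 230) [(0, array([ 0.37,  0.03, -0.4 ,  0.  , -1.14,  1.24])), (10, array([ 0.42, -0.09, -0.56,  0.08, -0.94,  1.14])), (20, array([ 0.49, -0.2 , -0.75,  0.23, -0.72,  0.97])), (25, array([ 0.51, -0.26, -0.86,  0.35, -0.61,  0.84]))]
-1 (500, -20, 260) [(0, array([ 0.35,  0.05, -0.31,  0.  , -1.21,  1.25])), (10, array([ 0.4 , -0.07, -0.47,  0.07, -1.01,  1.17])), (20, array([ 0.46, -0.18, -0.65,  0.2 , -0.79,  1.03])), (25, array([ 0.49, -0.24, -0.76,  0.3 , -0.68,  0.92]))]
1 (480, -20, 230) [(0, array([ 0.37,  0.03, -0.4 ,  0.  , -1.14, -1.9 ])), (10, array([ 0.42, -0.09, -0.56,  0.08, -0.94, -2.  ])), (20, array([ 0.49, -0.2 , -0.75,  0.23, -0.72, -2.17])), (25, array([ 0.51, -0.26, -0.86,  0.35, -0.61, -2.3 ]))]
1 (500, -20, 260) [(0, array([ 0.35,  0.05, -0.31,  0.  , -1.21, -1.89])), (10, array([ 0.4 , -0.07, -0.47,  0.07, -1.01, -1.97])), (20, array([ 0.46, -0.18, -0.65,  0.2 , -0.79, -2.12])), (25, array([ 0.49, -0.24, -0.76,  0.3 , -0.68, -2.22]))]
```

```bash
python3 - <<'E'
from h import *
bot.move_ptp((480,-20,230),tool(0,.037)); st('a')
for p in((480,-20,230),(540,-20,150),(560,-20,42),(630,-20,42)):
    print(p,[ (ti,np.round(q,2)) for ti in(20,30,35,40,45) if (q:=bot.solve_ik(p,tool(ti,.037))) is not None])
E
```

```text
a t2.5 [480.3 -19.5 230. ] F [ 0.  -0.2 -0.7] w87.6 q [ 0.37  0.03 -0.4  -0.   -1.14  1.24]
(480, -20, 230) [(20, array([ 0.49, -0.2 , -0.75,  0.23, -0.72,  0.97])), (30, array([ 0.51, -0.31, -0.98,  0.52, -0.48,  0.68]))]
(540, -20, 150) [(20, array([ 0.4 ,  0.01, -0.79,  0.28, -0.46,  0.97]))]
(560, -20, 42) [(45, array([-0.29,  0.23, -0.66, -1.87, -0.24, -2.6 ]))]
(630, -20, 42) [(45, array([-0.1 ,  0.3 , -0.5 , -1.61, -0.1 , -3.01]))]
```

```bash
python3 - <<'E'
from h import *
for p in((480,-20,200),(500,-20,150),(520,-20,100),(540,-20,60),(560,-20,42),(600,-20,42),(630,-20,42),(580,-20,140),(605,-20,115),(612,-20,105)):
    print(p,[ (ti,[round(float(a),1) for a in q]) for ti in(30,35,40,45,50,55) if (q:=bot.solve_ik(p,tool(ti,.037,1))) is not None])
E
```

```text
(480, -20, 200) []
(500, -20, 150) [(55, [-0.2, -0.1, -0.7, -1.6, -0.2, 0.2])]
(520, -20, 100) [(50, [-0.3, 0.0, -0.7, -1.7, -0.2, 0.4]), (55, [-0.6, 0.1, -0.8, -2.0, -0.5, 0.9])]
(540, -20, 60) [(45, [-0.2, 0.1, -0.7, -1.6, -0.1, 0.2]), (50, [-0.5, 0.2, -0.8, -2.1, -0.5, 0.9]), (55, [-0.7, 0.3, -0.9, -2.2, -0.7, 1.3])]
(560, -20, 42) [(45, [-0.3, 0.2, -0.7, -1.9, -0.2, 0.5]), (50, [-0.5, 0.3, -0.8, -2.2, -0.5, 1.1]), (55, [-0.7, 0.4, -0.9, -2.3, -0.8, 1.4])]
(600, -20, 42) [(45, [-0.2, 0.3, -0.6, -1.8, -0.2, 0.4]), (50, [-0.5, 0.3, -0.7, -2.2, -0.5, 1.0]), (55, [-0.6, 0.4, -0.8, -2.4, -0.7, 1.3])]
(630, -20, 42) [(45, [-0.1, 0.3, -0.5, -1.6, -0.1, 0.1]), (50, [-0.4, 0.4, -0.7, -2.2, -0.4, 1.0]), (55, [-0.5, 0.4, -0.8, -2.4, -0.7, 1.3])]
(580, -20, 140) [(55, [-0.3, 0.1, -0.6, -1.8, -0.3, 0.5])]
(605, -20, 115) [(55, [-0.4, 0.2, -0.7, -2.0, -0.4, 0.7])]
(612, -20, 105) [(50, [-0.1, 0.2, -0.5, -1.5, -0.1, 0.1]), (55, [-0.4, 0.2, -0.7, -2.1, -0.4, 0.8])]
```

```bash
python3 - <<'E'
from h import *
for p in((630,-20,42),(600,-20,120)):
  for ti in (35,40,45):
    for ya in np.arange(-.8,.81,.2):
      for sg in(-1,1):
        q=bot.solve_ik(p,tool(ti,ya,sg))
        if q is not None: print(p,ti,round(ya,1),sg,np.round(q,2))
E
```

```text
(630, -20, 42) 35 0.4 -1 [ 0.09  0.31 -0.48 -0.74 -0.26  2.56]
(630, -20, 42) 35 0.4 1 [ 0.09  0.31 -0.48 -0.74 -0.26 -0.59]
(630, -20, 42) 35 0.6 -1 [-0.03  0.34 -0.38 -0.83 -0.47  2.89]
(630, -20, 42) 35 0.6 1 [-0.03  0.34 -0.38 -0.83 -0.47 -0.26]
(630, -20, 42) 35 0.8 1 [-0.1   0.39 -0.3  -0.84 -0.65 -0.05]
(630, -20, 42) 40 0.2 -1 [ 0.15  0.3  -0.55 -0.84 -0.04  2.45]
(630, -20, 42) 40 0.2 1 [ 0.15  0.3  -0.55 -0.84 -0.04 -0.69]
(630, -20, 42) 40 0.4 -1 [-0.05  0.32 -0.44 -1.05 -0.33  2.95]
(630, -20, 42) 40 0.4 1 [-0.05  0.32 -0.44 -1.05 -0.33 -0.2 ]
(630, -20, 42) 40 0.6 1 [-0.13  0.36 -0.37 -1.03 -0.53  0.  ]
(630, -20, 42) 40 0.8 -1 [-0.18  0.4  -0.3  -0.98 -0.7  -3.  ]
(630, -20, 42) 40 0.8 1 [-0.18  0.4  -0.3  -0.98 -0.7   0.14]
(630, -20, 42) 45 -0.2 -1 [-0.41  0.35 -0.81 -2.74 -0.39 -1.79]
(630, -20, 42) 45 -0.2 1 [-0.41  0.35 -0.81 -2.74 -0.39  1.35]
(630, -20, 42) 45 -0.0 -1 [-0.11  0.3  -0.5  -1.68 -0.08 -2.95]
(630, -20, 42) 45 -0.0 1 [-0.11  0.3  -0.5  -1.68 -0.08  0.2 ]
(630, -20, 42) 45 0.2 -1 [-0.14  0.31 -0.48 -1.46 -0.24 -3.02]
(630, -20, 42) 45 0.2 1 [-0.14  0.
[... 846 characters left out ...]
93]
(600, -20, 120) 35 0.8 1 [-0.07  0.23 -0.34 -0.72 -0.72 -0.21]
(600, -20, 120) 40 0.4 -1 [ 0.08  0.13 -0.53 -0.73 -0.31  2.52]
(600, -20, 120) 40 0.4 1 [ 0.08  0.13 -0.53 -0.73 -0.31 -0.62]
(600, -20, 120) 40 0.6 -1 [-0.08  0.18 -0.42 -0.85 -0.56  2.89]
(600, -20, 120) 40 0.6 1 [-0.08  0.18 -0.42 -0.85 -0.56 -0.25]
(600, -20, 120) 40 0.8 1 [-0.16  0.24 -0.33 -0.87 -0.76 -0.04]
(600, -20, 120) 45 0.4 -1 [-0.07  0.14 -0.49 -1.02 -0.38  2.9 ]
(600, -20, 120) 45 0.4 1 [-0.07  0.14 -0.49 -1.02 -0.38 -0.24]
(600, -20, 120) 45 0.6 1 [-0.19  0.2  -0.41 -1.04 -0.62 -0.01]
(600, -20, 120) 45 0.8 -1 [-0.25  0.27 -0.32 -1.   -0.81 -3.  ]
(600, -20, 120) 45 0.8 1 [-0.25  0.27 -0.32 -1.   -0.81  0.14]
```

```bash
python3 - <<'E'
from h import *
for p,ya in(((400,-257,18),-.18),((400,-257,100),-.18),((460,-25,18),.037),((535,-20,18),.037),((545,-20,40),.037)):
    print(p,[ (ti,[round(float(a),2) for a in q]) for ti in(-5,0,5,10,15,20,25) if (q:=bot.solve_ik(p,tool(ti,ya,-1))) is not None])
for x in (560,580,600,620,640):
  for az in(.15,.2,.3):
    q=bot.solve_ik((x,-20,42),tool(45,az,1)); print(x,az,None if q is None else np.round(q,2))
E
```

```text
(400, -257, 18) [(-5, [-0.16, 0.33, -0.61, -0.0, -0.72, 1.55]), (0, [-0.16, 0.29, -0.68, 0.0, -0.61, 1.55]), (5, [-0.15, 0.25, -0.74, 0.0, -0.49, 1.54]), (10, [-0.15, 0.21, -0.82, 0.01, -0.37, 1.53]), (15, [-0.15, 0.19, -0.89, 0.04, -0.23, 1.51])]
(400, -257, 100) [(-5, [-0.16, 0.21, -0.53, -0.0, -0.92, 1.55]), (0, [-0.16, 0.16, -0.59, 0.0, -0.82, 1.55]), (5, [-0.15, 0.11, -0.65, 0.0, -0.72, 1.54]), (10, [-0.15, 0.07, -0.72, 0.01, -0.61, 1.54]), (15, [-0.15, 0.03, -0.79, 0.02, -0.49, 1.53]), (20, [-0.15, -0.01, -0.86, 0.03, -0.37, 1.51]), (25, [-0.14, -0.04, -0.95, 0.07, -0.23, 1.47])]
(460, -25, 18) [(-5, [0.35, 0.31, -0.62, -0.04, -0.72, 1.29]), (0, [0.38, 0.27, -0.71, 0.0, -0.6, 1.23]), (5, [0.4, 0.22, -0.81, 0.07, -0.46, 1.14]), (10, [0.42, 0.18, -0.94, 0.23, -0.29, 0.97])]
(535, -20, 18) [(-5, [0.31, 0.41, -0.46, -0.03, -0.79, 1.32]), (0, [0.33, 0.36, -0.54, 0.0, -0.66, 1.28]), (5, [0.35, 0.32, -0.64, 0.05, -0.53, 1.21]), (10, [0.37, 0.29, -0.76, 0.16, -0.37, 1.1])]
(545, -20, 40) [(-5, [0.31, 0.39, -0.42, -0.03, -0.85, 1.32]), (0, [0.32, 0.34, -0.5, 0.0, -0.72, 1.29]), (5, [0.34, 0.3, -0.59, 0.05, -0.59, 1.23]), (10, [0.36, 0.26, -0.7, 0.13, -0.44, 1.13]), (15, [0.36, 0.23, -0.85, 0.34, -0.25, 0.93])]
560 0.15 [-0.25  0.23 -0.62 -1.65 -0.28  0.38]
560 0.2 [-0.25  0.24 -0.61 -1.59 -0.31  0.35]
560 0.3 [-0.26  0.25 -0.58 -1.49 -0.39  0.33]
580 0.15 [-0.22  0.25 -0.58 -1.62 -0.26  0.32]
580 0.2 [-0.22  0.26 -0.57 -1.56 -0.29  0.29]
580 0.3 [-0.24  0.27 -0.55 -1.46 -0.37  0.28]
600 0.15 [-0.18  0.27 -0.54 -1.58 -0.23  0.24]
600 0.2 [-0.19  0.28 -0.53 -1.52 -0.27  0.23]
600 0.3 [-0.21  0.29 -0.51 -1.44 -0.35  0.23]
620 0.15 [-0.14  0.29 -0.5  -1.52 -0.2   0.16]
620 0.2 [-0.15  0.3  -0.5  -1.48 -0.25  0.16]
620 0.3 [-0.18  0.31 -0.48 -1.41 -0.34  0.18]
640 0.15 [-0.1   0.31 -0.47 -1.46 -0.18  0.07]
640 0.2 [-0.12  0.32 -0.46 -1.43 -0.23  0.09]
640 0.3 [-0.16  0.33 -0.44 -1.37 -0.32  0.13]
```

```bash
python3 - <<'E'
from h import *
o=tool(45,.2,1)
bot.move_gripper(5,30)
ok=0
for p in((520,-20,80),(530,-20,60),(545,-20,42)):
    q=bot.solve_ik(p,o); print(p,q)
    if q is not None and not ok:
        bot.move_ptp(p,o); ok=1; st('b')
bot.line_to((565,-19,42),150); st('c')
E
```

```text
(520, -20, 80) [-0.08238201  0.08251543 -0.66688377 -1.29825975 -0.20603666 -0.07578057]
b t5.1 [520.6 -19.8  80.5] F [-0.   0.1 -0. ] w5.2 q [-0.08  0.08 -0.67 -1.3  -0.21 -0.07]
(530, -20, 60) [-0.20505911  0.15376019 -0.64795616 -1.48203801 -0.2835368   0.20194793]
(545, -20, 42) [-0.27760546  0.22436952 -0.63323148 -1.60861745 -0.33128349  0.39083124]
c t5.6 [564.7 -19.   41.8] F [-0.8  0.2 -0.2] w5.0 q [-0.24  0.24 -0.6  -1.58 -0.31  0.34]
```

Now push slowly with force monitoring.

```bash
python3 - <<'E'
from h import *
x=565
while x<645:
    x+=6 if x<612 else 3
    bot.line_to((x,-19,42),60 if x<615 else 30); s=bot.read_state()
    F=np.array(s['contact_force']);print(x,np.round(s['tcp_pos'][0],1),np.round(F,1),round(s['t'],1))
    if F[0]<-9: break
bot.pause(.2);st()
for n in('top','side'):
    cv2.imwrite(f'pics/{n}1.png',bot.camera(n)[:,:,::-1])
t=cv2.imread('pics/top1.png')[:,:,::-1];s=cv2.imread('pics/side1.png')[:,:,::-1]
crop('top',200,95,140,80,5.6,'pics/d1.png',t);crop('side',240,120,160,140,4.2,'pics/d2.png',s)
E
```

```text
571 571.3 [ 0.3 -0.2 -0.5] 5.9
577 577.3 [-0.6 -0.4  0.2] 6.1
583 583.2 [-0.5  0.  -0.1] 6.4
589 588.9 [0.2 0.5 0.9] 6.6
595 594.7 [ 0.3 -0.2  0.4] 6.9
601 600.8 [-1.  -0.3 -0.5] 7.1
607 607.0 [-2.  -0.9 -1.7] 7.4
613 613.0 [-1.3 -0.  -0.6] 7.6
616 615.8 [-2.6 -1.  -0.4] 7.9
619 618.9 [-3.  -0.2  0. ] 8.1
622 622.0 [-2.2 -0.1 -0.6] 8.4
625 624.5 [-6.4 -1.   2.3] 8.6
628 625.0 [-17.9  -0.8  10.9] 8.9
 t9.1 [625.  -18.6  41. ] F [-18.8  -1.3  10.3] w4.6 q [-0.14  0.3  -0.49 -1.46 -0.24  0.13]
```

View pics/d2.png

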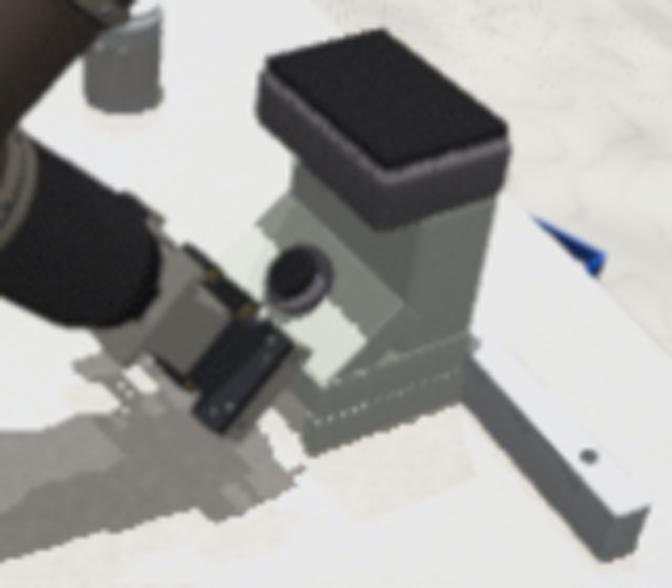

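View pics/d1.png

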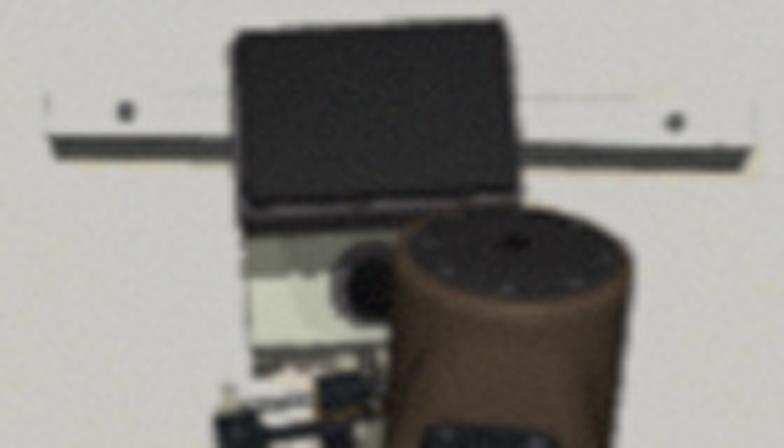

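```bash
python3 - <<'E'
from h import *
np.set_printoptions(precision=1,suppress=True)
t=lambda P,z:onz('top',np.array(P)/5.6+[200,95]-.4,z)
print('lid',t([(240,34),(502,22),(242,198),(518,193)],242))
s=lambda P,z:onz('side',np.array(P)/4.2+[240,120]-.4,z)
print('lid side',s([(382,32),(506,130),(268,62),(386,166)],242))
print('lid side0',s([(342,42),(460,148),(222,68),(326,180)],242))
print('side right bottom', s([(318,385),(470,333)],70), s([(312,452),(467,398)],0))
print('panel low', t([(252,345),(385,345)],70))
E
```

```text
lid [[747.   59.2 242. ]
 [761.4 -78.9 242. ]
 [655.6  52.5 242. ]
 [666.1 -90.4 242. ]]
lid side [[744.4  53.1 242. ]
 [757.2 -84.3 242. ]
 [650.7  41.6 242. ]
 [664.6 -95.  242. ]]
lid side0 [[711.   49.6 242. ]
 [718.3 -92.6 242. ]
 [618.2  44.5 242. ]
 [623.  -96.2 242. ]]
side right bottom [[638.3 -95.1  70. ]
 [764.7 -83.3  70. ]] [[644.1 -90.7   0. ]
 [778.1 -79.9   0. ]]
panel low [[625.9  49.8  70. ]
 [630.2 -28.9  70. ]]
```

```bash
python3 - <<'E'
from h import *
bot.line_to((605,-15,42),100)
bot.line_to((605,28,42),100); st()
x,y=605,28
while x<640:
    x+=2.5
    if x>618: y+=2
    bot.line_to((x,y,42),40); s=bot.read_state()
    F=np.array(s['contact_force']);print(x,np.round(s['tcp_pos'],1),np.round(F,1),round(s['t'],1))
    if F[0]<-10: break
for n in('top','side'):
    cv2.imwrite(f'pics/{n}2.png',bot.camera(n)[:,:,::-1])
t=cv2.imread('pics/top2.png')[:,:,::-1];s=cv2.imread('pics/side2.png')[:,:,::-1]
crop('top',200,95,140,80,5.6,'pics/d1.png',t);crop('side',240,120,160,140,4.2,'pics/d2.png',s)
E
```

```text
t10.1 [605.2  28.2  42. ] F [-0.5  0.3  0.3] w4.8 q [-0.09  0.28 -0.54 -1.6  -0.2   0.23]
607.5 [607.7  27.6  42. ] [ 0.   0.  -0.1] 10.4
610.0 [610.2  27.9  42. ] [0.  0.5 0.5] 10.6
612.5 [612.6  28.1  42. ] [-0.  -0.3  0.3] 10.9
615.0 [615.2  28.1  42. ] [-0.4  0.  -0.9] 11.1
617.5 [617.7  28.1  42. ] [ 0.   0.5 -0.5] 11.4
620.0 [619.7  30.1  41.8] [-1.7 -0.9 -0.1] 11.6
622.5 [621.8  32.3  41.7] [-5.4 -0.2  2.1] 11.9
625.0 [623.9  34.6  41.6] [-7.  -0.7  2.7] 12.1
627.5 [626.1  36.8  41.4] [-7.6  1.4  4.6] 12.4
630.0 [627.6  38.3  41. ] [-13.1  -0.7   7. ] 12.6
```

View pics/d2.png

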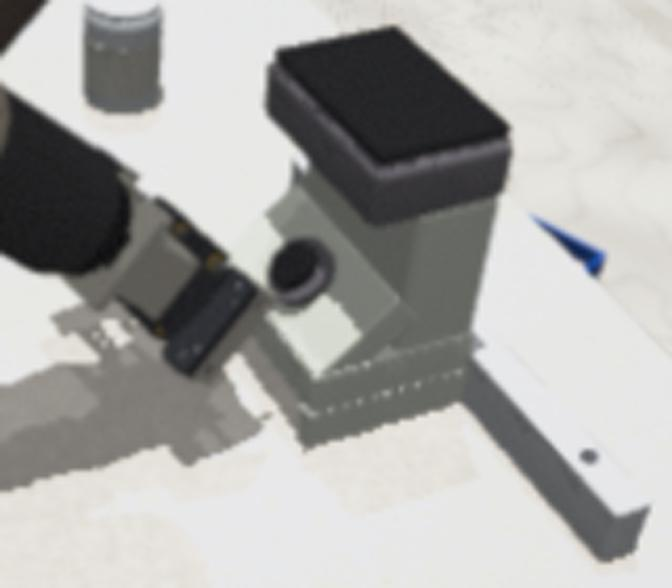

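View pics/d1.png

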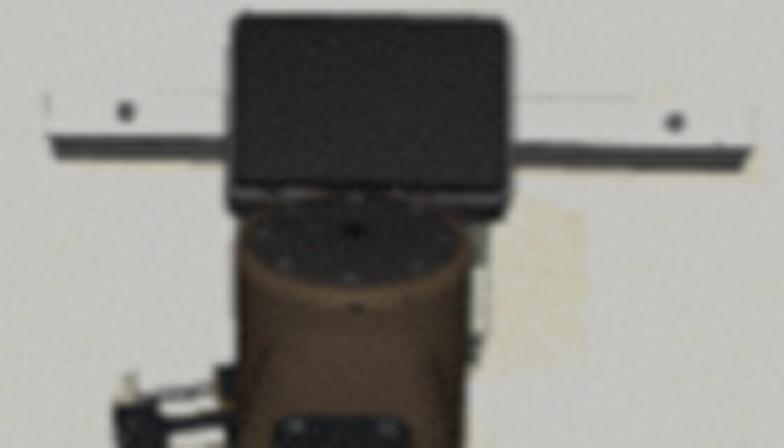

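```bash
python3 - <<'E'
from h import *
np.set_printoptions(precision=1,suppress=True)
bot.line_to((590,38,42),120); bot.line_to((525,-20,90),150)
bot.move_ptp((420,-200,160),tool(0,-.18,-1)); st()
for n in('top','side'):
    cv2.imwrite(f'pics/{n}3.png',bot.camera(n)[:,:,::-1])
t=cv2.imread('pics/top3.png')[:,:,::-1];s=cv2.imread('pics/side3.png')[:,:,::-1]
crop('top',200,95,140,80,5.6,'pics/d1.png',t);crop('side',230,255,100,70,7,'pics/d2.png',s)
E
```

```text
t15.5 [ 419.8 -199.6  159.3] F [ 0.6 -0.5 -0.5] w5.3 q [-0.   0.1 -0.5 -0.  -1.   1.4]
```

View pics/d2.png

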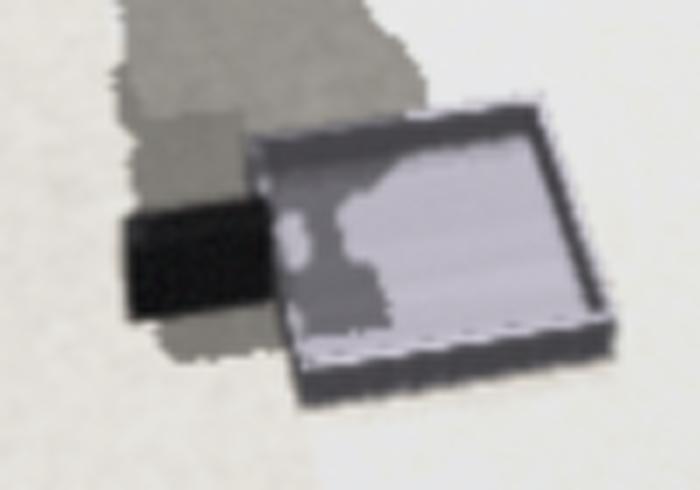

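View pics/d1.png

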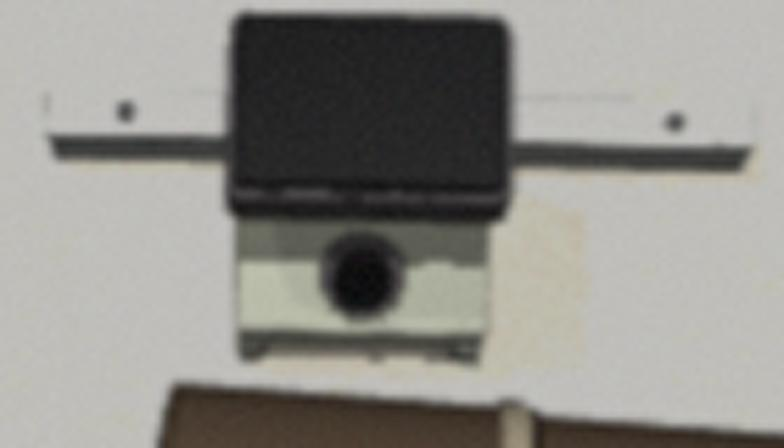

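```bash
python3 - <<'E'
from h import *
np.set_printoptions(precision=1,suppress=True)
t=lambda P,z:onz('top',np.array(P)/5.6+[200,95]-.4,z)
s=lambda P,z:onz('side',np.array(P)/7+[230,255]-.4,z)
e=t([(240,332),(487,332)],70);print('edge',e,e.mean(0),-np.arctan2(e[0,0]-e[1,0],e[0,1]-e[1,1]))
print('button',t([(362,276)],109)); l=t([(236,16),(506,20),(232,186),(508,186)],242);print('lid',l, 'mouth outer bottom', t([(243,358),(478,362)],0))
c=s([(250,140),(538,103),(610,318),(300,362)],26);print(c,c.mean(0),np.linalg.norm(np.diff(c[[0,1,2,3,0]],axis=0),axis=1))
v=(c[1]+c[2]-c[0]-c[3]);print('yaw',np.arctan2(v[1],v[0]))
print('fin top end', s([(128,215)],50), s([(132,320)],0))
E
```

```text
edge [[633.6  57.4  70. ]
 [641.5 -89.   70. ]] [637.5 -15.8  70. ] 0.05439223270461767
button [[659.6 -12.9 109. ]]
lid [[757.1  62.  242. ]
 [762.6 -80.9 242. ]
 [661.9  58.1 242. ]
 [669.7 -85.  242. ]] mouth outer bottom [[637.2  57.8   0. ]
 [642.6 -89.    0. ]]
[[ 439.8 -221.8   26. ]
 [ 544.  -242.    26. ]
 [ 527.5 -332.6   26. ]
 [ 423.3 -312.4   26. ]] [ 483.7 -277.2   26. ] [106.2  92.1 106.1  92.1]
yaw -0.19160420090058258
fin top end [[ 383.4 -254.    50. ]] [[ 381.2 -262.     0. ]]
```

```bash
python3 - <<'E'
from h import *
o=tool(8,-.187,-1)
bot.move_gripper(60,20)
bot.line_to((391,-257,80),180,o)
bot.line_to((391,-257,16),100); st('down')
bot.move_gripper(0,40); bot.pause(.1); s=st('grip')
for n in('top','side'):
    cv2.imwrite(f'pics/{n}4.png',bot.camera(n)[:,:,::-1])
crop('side',190,205,160,120,4.5,'pics/d2.png',cv2.imread('pics/side4.png')[:,:,::-1])
E
```

```text
down t18.2 [ 391.7 -257.    16.5] F [ 0.5 -0.1 -0.3] w60.1 q [-0.15  0.22 -0.81  0.01 -0.41  1.53]
grip t19.1 [ 391.  -257.    16.1] F [-1.1 -0.6  2.2] w13.9 q [-0.16  0.22 -0.81  0.01 -0.4   1.53]
```

View pics/d2.png

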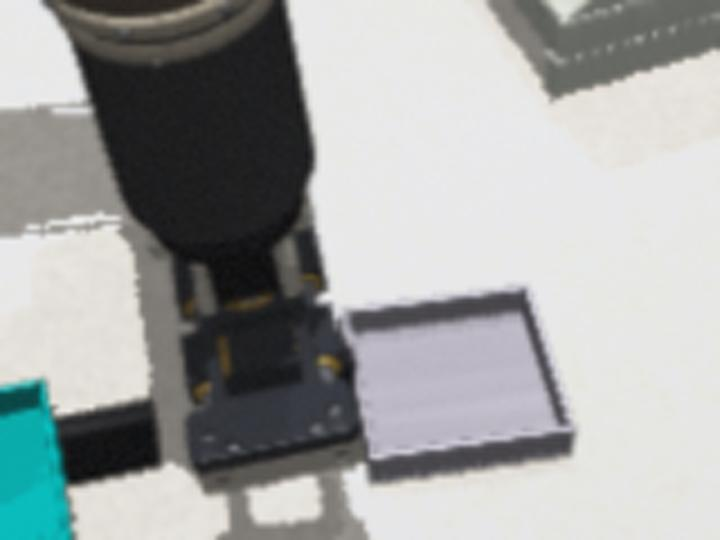

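```bash
python3 - <<'E'
from h import *
np.set_printoptions(precision=1,suppress=True)
print(bot.solve_ik((599,-17,16),tool(8,.042,-1)))
bot.line_to((450,-100,17),130,tool(8,-.05,-1)); st()
bot.line_to((470,-22.5,16.5),120,tool(8,.042,-1)); bot.pause(.2);st()
for n in('top','side'):
    cv2.imwrite(f'pics/{n}5.png',bot.camera(n)[:,:,::-1])
crop('side',230,155,130,110,5.4,'pics/d2.png',cv2.imread('pics/side5.png')[:,:,::-1])
crop('top',200,95,140,120,5.,'pics/d1.png',cv2.imread('pics/top5.png')[:,:,::-1])
E
```

```text
[ 0.3  0.4 -0.6  0.1 -0.5  1.2]
 t20.6 [ 449.6 -100.4   16.9] F [ 0.9 -0.1 -2. ] w13.6 q [ 0.2  0.2 -0.9  0.1 -0.4  1.2]
 t21.6 [469.7 -23.1  16.5] F [-0.9  0.2 -2.1] w14.2 q [ 0.4  0.2 -0.9  0.1 -0.4  1.1]
```

View pics/d2.png

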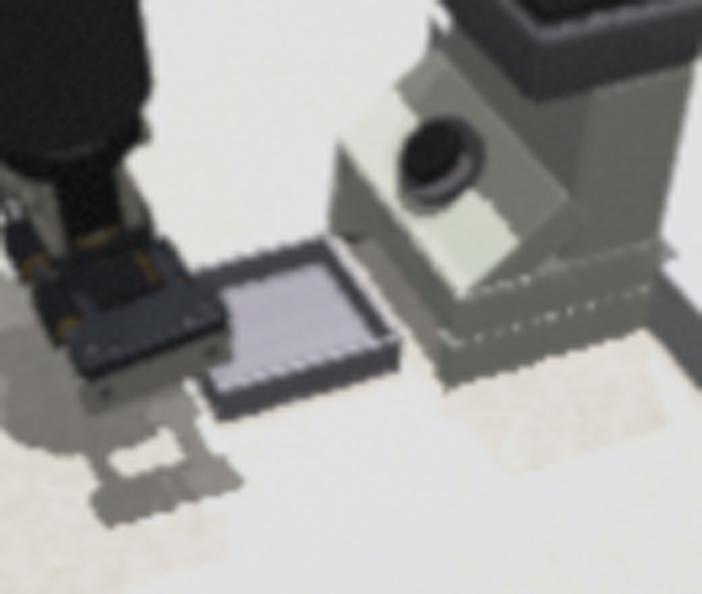

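View pics/d1.png

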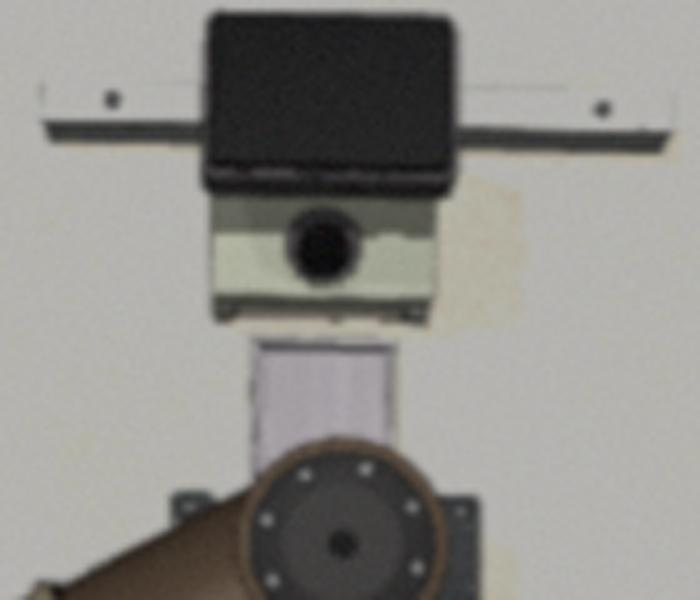

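```bash
python3 - <<'E'
from h import *
np.set_printoptions(precision=1,suppress=True)
t=lambda P,z:onz('top',np.array(P)/5+[200,95]-.4,z)
a=t([(252,340),(396,344)],26);b=t([(212,298),(437,298)],70);print(a,a.mean(0),b,b.mean(0))
print(t([(322,248)],109), 'mouth inner bottom corners',t([(237,318),(405,319)],2))
s=lambda P,z:onz('side',np.array(P)/5.4+[230,155]-.4,z)
print(s([(325,238),(398,345)],26),s([(340,140),(462,295)],70),s([(437,163)],109))
E
```

```text
[[616.8  31.8  26. ]
 [619.4 -66.8  26. ]] [618.1 -17.5  26. ] [[632.4  58.8  70. ]
 [640.5 -90.5  70. ]] [636.5 -15.8  70. ]
[[658.5 -12.1 109. ]] mouth inner bottom corners [[638.6  43.8   2. ]
 [644.3 -73.5   2. ]]
[[615.4  25.8  26. ]
 [616.8 -69.9  26. ]] [[635.9  57.   70. ]
 [641.8 -87.2  70. ]] [[654.  -24.6 109. ]]
```

```bash
python3 - <<'E'
from h import *
d=0
while d<145:
    d+=10 if d<110 else 3
    x=470+d; bot.line_to((x,-22.5+.042*d,16.5),80 if d<110 else 40); s=bot.read_state();F=np.array(s['contact_force'])
    print(d,np.round(s['tcp_pos'],1),np.round(F,1),round(s['t'],1))
    if F[0]<-12 or abs(F[1])>12: break
for n in('top','side'):
    cv2.imwrite(f'pics/{n}6.png',bot.camera(n)[:,:,::-1])
crop('side',230,125,170,140,4.2,'pics/d2.png',cv2.imread('pics/side6.png')[:,:,::-1])
crop('top',200,95,140,120,5.,'pics/d1.png',cv2.imread('pics/top6.png')[:,:,::-1])
E
```

```text
10 [480.5 -22.1  16.5] [-1.   0.1 -1.3] 22.0
20 [490.  -21.7  16.4] [-1.1  0.5 -2.4] 22.3
30 [499.8 -21.2  16.4] [-0.1 -0.8 -1.8] 22.6
40 [509.7 -20.9  16.3] [-1.3  0.  -1.5] 22.8
50 [519.7 -20.4  16.4] [-0.5  0.4 -1.2] 23.1
60 [529.7 -20.   16.3] [ 0.4 -0.7 -1.7] 23.4
70 [539.7 -19.6  16.3] [-1.3  0.9 -2.6] 23.7
80 [549.7 -19.2  16.3] [-1.   0.3 -2.3] 23.9
90 [559.7 -18.7  16.3] [-0.4 -0.  -2.5] 24.2
100 [569.7 -18.3  16.2] [-0.5 -0.4 -2.5] 24.5
110 [580.  -17.9  16.3] [ 0.5  0.2 -2.4] 24.9
113 [583.1 -17.8  16.4] [-0.9 -0.4 -1.7] 25.1
116 [586.2 -17.6  16.5] [-0.1 -0.1 -2.1] 25.4
119 [589.2 -17.4  16.5] [-0.2  0.5 -1.6] 25.6
122 [592.3 -17.3  16.5] [-0.2  0.2 -1.5] 25.9
125 [595.2 -17.2  16.5] [-0.  -0.6 -1.2] 26.1
128 [595.5 -17.4  16. ] [-9.7  3.3  5.2] 26.4
131 [595.8 -17.5  15.9] [-22.5   8.8  15.7] 26.6
```

View pics/d2.png

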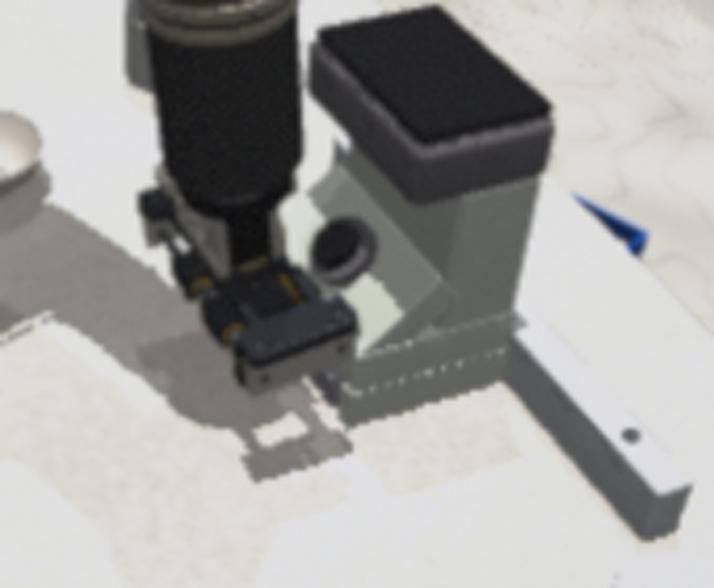

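View pics/d1.png

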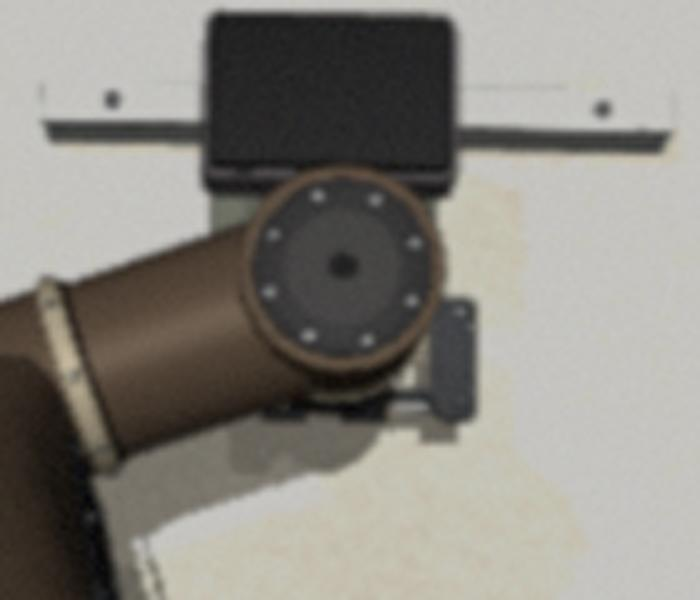

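```bash
python3 - <<'E'
from h import *
bot.line_to((595.3,-17.3,16.2),20)
bot.move_gripper(40,20); st()
bot.line_to((585,-18,90),120); bot.line_to((480,-22,150),200)
bot.move_ptp((380,200,250),tool(0,.3,-1))
st()
for n in('top','side'):
    cv2.imwrite(f'pics/{n}7.png',bot.camera(n)[:,:,::-1])
crop('side',260,150,130,90,6,'pics/d2.png',cv2.imread('pics/side7.png')[:,:,::-1])
crop('top',200,95,140,120,5.,'pics/d1.png',cv2.imread('pics/top7.png')[:,:,::-1])
E
```

```text
t27.9 [595.3 -17.3  16.2] F [ 0.5  0.8 -0.4] w39.8 q [ 0.32  0.38 -0.56  0.08 -0.49  1.22]
 t30.4 [380.1 199.4 249. ] F [ 0.2 -0.  -0.4] w39.9 q [ 0.95 -0.08 -0.46 -0.   -1.19  0.92]
```

View pics/d2.png

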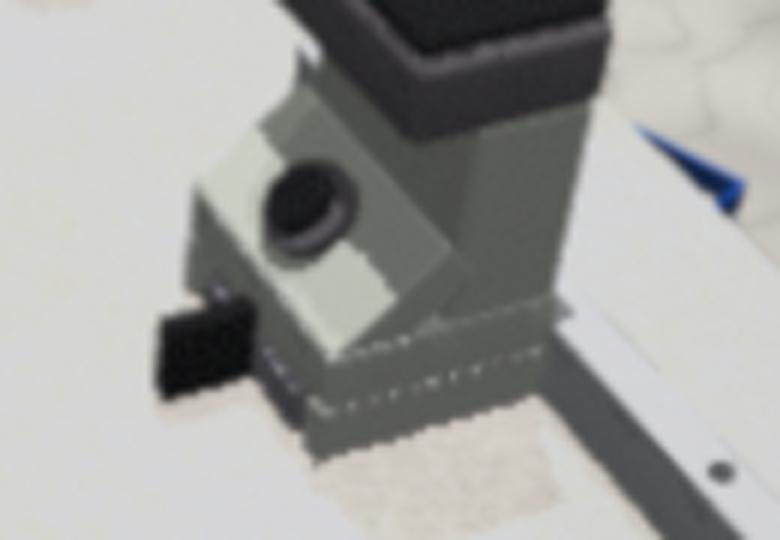

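View pics/d1.png

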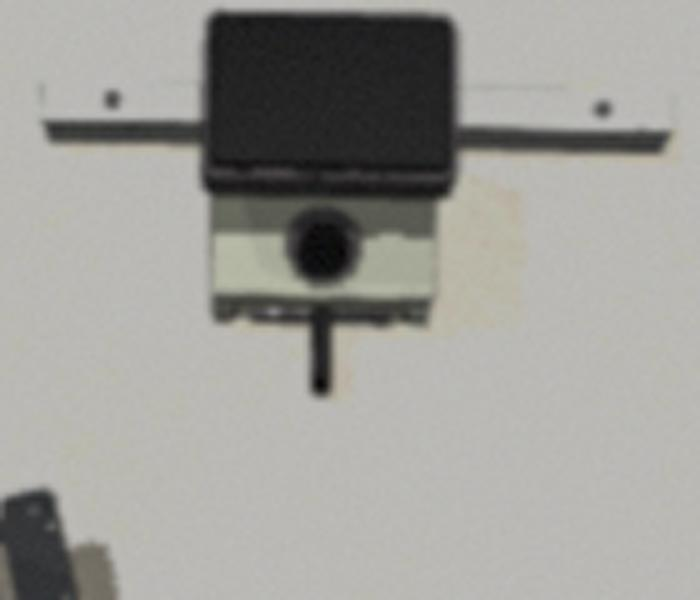

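```bash
python3 - <<'E'
from h import *
np.set_printoptions(precision=1,suppress=True)
t=lambda P,z:onz('top',np.array(P)/5+[200,95]-.4,z)
s=lambda P,z:onz('side',np.array(P)/6+[260,150]-.4,z)
print('fin end top',t([(320,390)],50),'bot',t([(320,395)],0)); print('side fin end', s([(160,322)],50),s([(160,397)],0))
print('face',t([(212,298),(437,298)],70),s([(195,190),(330,357)],70),s([(312,463)],0))
print('dish front side bottom right', s([(300,428)],0), s([(305,395)],26))
print('rail side: feeder back bottom', s([(548,393)],0),s([(560,345)],50))
E
```

```text
fin end top [[578.3 -16.2  50. ]] bot [[587.  -16.9   0. ]]
side fin end [[584.3 -15.1  50. ]] [[586.3 -17.3   0. ]]
face [[632.4  58.8  70. ]
 [640.5 -90.5  70. ]] [[633.   54.1  70. ]
 [640.5 -86.2  70. ]] [[638.5 -86.7  -0. ]]
dish front side bottom right [[643.9 -62.2   0. ]] [[642.4 -65.2  26. ]]
rail side: feeder back bottom [[776.7 -83.    0. ]] [[764.4 -98.2  50. ]]
```

```bash
python3 - <<'E'
from h import *
np.set_printoptions(precision=2,suppress=True)
s=lambda P,z:onz('side',np.array(P)/6+[260,150]-.4,z)
t=lambda P,z:onz('top',np.array(P)/5+[200,95]-.4,z)
print('btn',s([(303,197)],109),t([(323,250)],109))
bot.move_gripper(0,20)
bot.move_ptp((480,-20,200),tool(0,.037)); 
bot.move_ptp((520,-20,90),tool(45,.2,1)); st()
bot.line_to((600,36,42),150)
x=600
while x<640:
    x+=3
    bot.line_to((x,36,42),60 if x<618 else 30); S=bot.read_state();F=np.array(S['contact_force'])
    if x>618: print(x,S['tcp_pos'],F)
    if F[0]<-9: break
bot.line_to((600,36,42),80)
st()
bot.line_to((560,0,110),150); st()
E
```

```text
btn [[657.79 -14.16 109.  ]] [[657.18 -12.86 109.  ]]
 t33.7 [520.6 -19.1  90.6] F [ 1.6  1.  -0.7] w0.7 q [ 0.01  0.05 -0.68 -1.17 -0.15 -0.27]
621 [621.2   36.1   42.03] [-1.13 -0.61 -0.01]
624 [624.17  36.12  42.02] [ 0.1  -0.17  0.03]
627 [626.99  36.1   41.92] [ 0.46  0.2  -0.32]
630 [627.88  36.12  41.05] [-9.33  0.41  5.85]
 t37.6 [600.5  35.6  42.3] F [-0.5  0.3 -0.1] w0.7 q [-0.08  0.27 -0.55 -1.63 -0.2   0.26]Traceback (most recent call last):
  File "<stdin>", line 18, in <module>
plant.Unreachable: the arm cannot follow that straight line within its joint ranges
```

```bash
python3 - <<'E'
from h import *
ax=np.array([-np.sin(np.radians(40))*np.cos(.04),-np.sin(np.radians(40))*np.sin(.04),np.cos(np.radians(40))])
B=np.array([656.5,-14.0,109])
for ti in(45,48,50):
  for az in(.04,.1,.15,.2):
    print(ti,az,[None if (q:=bot.solve_ik(B+ax*d,tool(ti,az,1))) is None else np.round(q,2).tolist() for d in(60,0,-8)])
E
```

```text
45 0.04 [None, None, None]
45 0.1 [None, None, None]
45 0.15 [None, None, None]
45 0.2 [None, None, None]
48 0.04 [None, None, None]
48 0.1 [None, None, None]
48 0.15 [None, None, [0.1, 0.23, -0.49, -1.05, -0.04, -0.49]]
48 0.2 [None, [0.04, 0.21, -0.47, -1.11, -0.13, -0.36], [0.02, 0.23, -0.45, -1.16, -0.15, -0.29]]
50 0.04 [None, None, None]
50 0.1 [None, [0.03, 0.21, -0.48, -1.29, -0.06, -0.24], [-0.02, 0.23, -0.46, -1.39, -0.09, -0.1]]
50 0.15 [None, [-0.04, 0.21, -0.46, -1.34, -0.15, -0.11], [-0.06, 0.23, -0.45, -1.4, -0.17, -0.03]]
50 0.2 [[0.18, 0.07, -0.61, -0.81, -0.02, -0.75], [-0.08, 0.22, -0.45, -1.35, -0.22, -0.05], [-0.1, 0.24, -0.44, -1.39, -0.23, 0.01]]
```

```bash
python3 - <<'E'
from h import *
ax=np.array([-np.sin(np.radians(40))*np.cos(.04),-np.sin(np.radians(40))*np.sin(.04),np.cos(np.radians(40))])
B=np.array([656.5,-9.0,109]);o=tool(50,.2,1)
bot.line_to((550,10,45),150); 
for d in(50,40,30,20,0): 
    q=bot.solve_ik(B+ax*d,o);print(d,B+ax*d,None if q is None else np.round(q,2))
E
```

```text
50 [624.38632759 -10.28523243 147.30222216] [ 0.14  0.1  -0.57 -0.94 -0.06 -0.59]
40 [630.80906207 -10.02818594 139.64177772] [ 0.08  0.12 -0.53 -1.06 -0.11 -0.43]
30 [637.23179656  -9.77113946 131.98133329] [ 0.03  0.14 -0.5  -1.15 -0.14 -0.32]
20 [643.65453104  -9.51409297 124.32088886] [-0.01  0.17 -0.48 -1.22 -0.17 -0.22]
0 [656.5  -9.  109. ] [-0.07  0.22 -0.45 -1.35 -0.21 -0.05]
```

```bash
python3 - <<'E'
from h import *
ax=np.array([-np.sin(np.radians(40))*np.cos(.04),-np.sin(np.radians(40))*np.sin(.04),np.cos(np.radians(40))])
B=np.array([656.5,-9.0,109]);o=tool(50,.2,1)
bot.move_ptp(B+ax*35,o); st()
bot.line_to(B+ax*12,60); bot.pause(.2); st()
for n in('top','side'):
    cv2.imwrite(f'pics/{n}8.png',bot.camera(n)[:,:,::-1])
crop('side',240,130,140,110,5.4,'pics/d2.png',cv2.imread('pics/side8.png')[:,:,::-1])
crop('top',200,95,140,110,5.4,'pics/d1.png',cv2.imread('pics/top8.png')[:,:,::-1])
E
```

```text
t38.8 [633.5  -8.7 134.9] F [ 0.2 -1.2 -0.6] w0.5 q [ 0.05  0.13 -0.51 -1.11 -0.13 -0.37]
 t39.6 [648.5  -9.2 118.4] F [-0.7 -0.3  0.4] w0.3 q [-0.03  0.19 -0.47 -1.28 -0.18 -0.15]
```

View pics/d2.png

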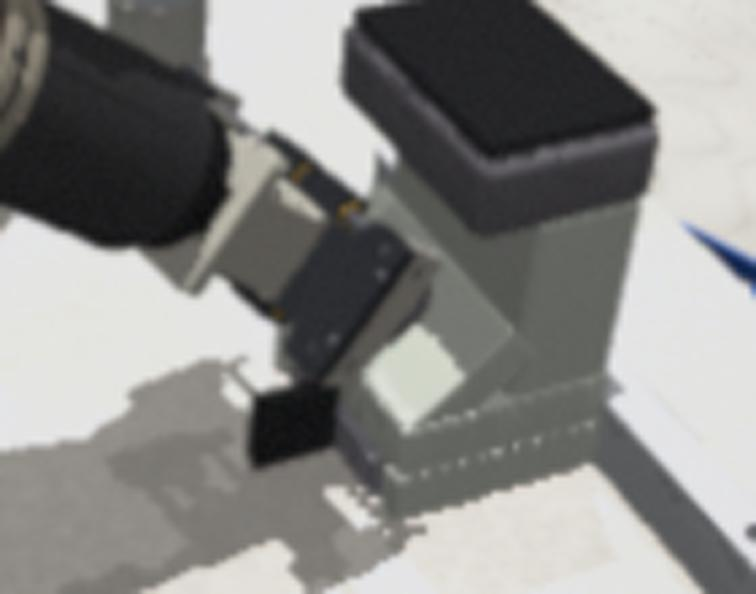

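View pics/d1.png

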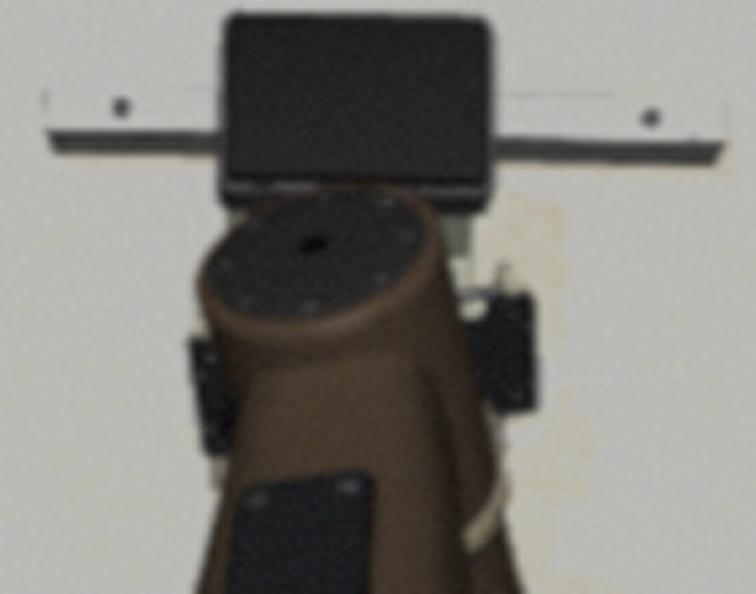

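```bash
python3 - <<'E'
from h import *
ax=np.array([-np.sin(np.radians(40))*np.cos(.04),-np.sin(np.radians(40))*np.sin(.04),np.cos(np.radians(40))])
B=np.array([656.5,-9.0,109]);d=12
while d>-14:
    d-=1.5; bot.line_to(B+ax*d,25); S=bot.read_state();f=np.array(S['contact_force'])
    print(d,round(float((S['tcp_pos']-B)@ax),1),'ax',round(float(f@ax),1),np.round(f,1),round(S['t'],1))
    if f@ax>15: break
bot.pause(.5); st('hold')
cv2.imwrite('pics/side9.png',bot.camera('side')[:,:,::-1])
bot.line_to(B+ax*10,40); st('off'); bot.line_to(B+ax*35,80)
E
```

```text
10.5 10.5 ax -0.7 [ 0.6 -0.6 -0.4] 39.9
9.0 8.9 ax 0.5 [-0.5 -0.2  0.3] 40.2
7.5 7.4 ax -0.2 [ 0.4 -0.8  0.1] 40.4
6.0 6.0 ax 2.7 [-1.7  0.2  2.1] 40.7
4.5 4.5 ax 3.4 [-2.2 -0.6  2.6] 40.9
3.0 3.0 ax 5.1 [-3.5 -1.1  3.7] 41.2
1.5 1.5 ax 5.4 [-4.3 -0.6  3.4] 41.4
0.0 0.6 ax 15.1 [-11.3  -1.8  10.2] 41.7
hold t42.2 [656.1  -9.1 109.4] F [-10.7  -1.2  11.5] w0.4 q [-0.07  0.21 -0.45 -1.35 -0.21 -0.05]
off t42.6 [650.3  -8.7 116.7] F [ 0.7  0.7 -0.5] w0.6 q [-0.04  0.19 -0.47 -1.29 -0.19 -0.13]
```

```bash
python3 - <<'E'
from h import *
bot.move_ptp((540,-10,130),tool(50,.2,1)) if bot.solve_ik((540,-10,130),tool(50,.2,1)) is not None else bot.line_to((580,-10,160),100)
bot.move_ptp((380,200,250),tool(0,.3,-1)); st()
for n in('top','side'):
    cv2.imwrite(f'pics/{n}9.png',bot.camera(n)[:,:,::-1])
for n in('top','side'):
    a=cv2.imread(f'pics/{n}7.png').astype(int);b=cv2.imread(f'pics/{n}9.png').astype(int)
    m=(abs(a-b).max(2)>45);r=m[90:180,205:345] if n=='top' else m[120:260,250:400]; print(n,m.sum(),r.sum())
crop('side',260,150,130,90,6,'pics/d2.png',cv2.imread('pics/side9.png')[:,:,::-1])
crop('top',110,95,290,140,2.7,'pics/d1.png',cv2.imread('pics/top9.png')[:,:,::-1])
E
```

```text
t44.7 [379.5 200.2 248.9] F [ 0.3 -0.8 -0.7] w0.1 q [ 0.95 -0.08 -0.46 -0.   -1.19  0.92]
top 230 0
side 167 0
```

View pics/d2.png

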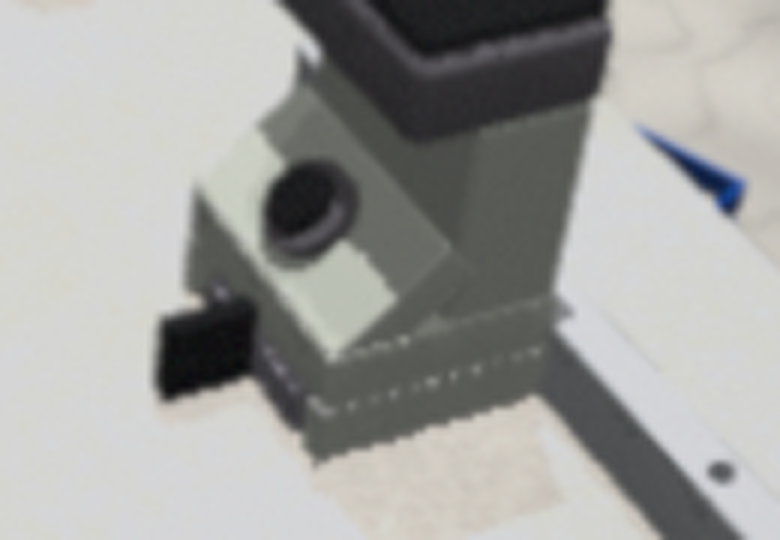

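View pics/d1.png

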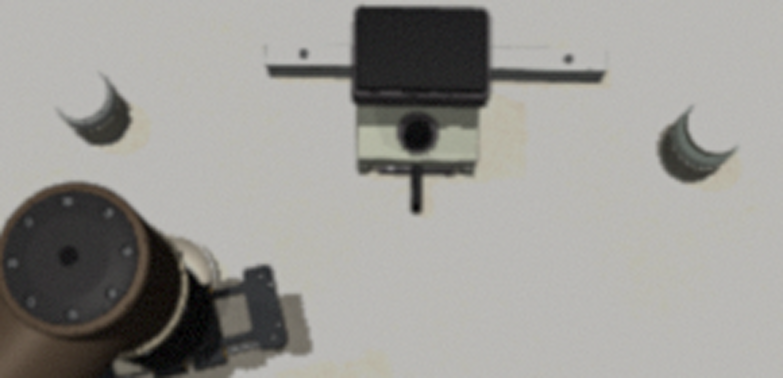

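```bash
python3 -c "
from plant import bot
bot.close_job()"
```

```text
the job is handed in; nothing more can be done
```

I finished the sequence and handed the job in at about 45 s of the 69 s allowed; no verdict was reported.

**What I did**
- **Feeder:** I pushed it back against the rail. The first push, near the middle, jammed with only the back-right corner touching (about 0.09 rad yaw), so I squared it with a second push at the left of the front face.
- **Tray:** I gripped the steel tray (not the turquoise one) by its fin. I slid it into the slot until it stopped against the slot's back wall, at about 22 N.
- **Squareness check:** I pushed the left side once more. It stopped hard straight away, so the feeder was already flat.
- **Button:** I pressed it about 6 mm to a hard stop, at about 15 N, held it about 0.5 s and let it go.

**Last checks**
- **After the press:** The pictures from before and after show no change around the feeder, tray and button. The feeder is still standing against the rail and the button is out again. The tin and jar look undisturbed in the last top view. The bowl was half hidden by the arm, but no force was felt near it.
- **Tray depth:** The end of the fin is about 52 mm in front of the feeder face, as it should be when the tray is home, to within about 2 mm. The single-view readings ranged from 578 to 587 mm in x, depending on the camera and the edge used.
- **Feeder angle:** The picture measurements slightly disagreed, at 0.04–0.054 rad for the feeder against 0.033–0.038 rad for the rail. Taken at face value, that could mean a gap of up to about 3 mm at the left corner. The hard stop on the last left-side push suggests it is measurement error.

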